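Sweep tested LED modules off the inspection platform into their trays

ROBOT

A 7-joint arm with a two-finger parallel gripper is mounted at the origin on the work surface. World frame = base frame: x ahead of the robot, y to its left, z up, the work surface at z = 0. Lengths are in m, angles in rad, forces in N, time in s.
With the tool pointing down it reaches from about 0.4 to 0.875 m from the base axis. Payload 4.4 kg.
Tool frame: the origin (TCP) lies on the centre line of the jaws, within the pads' length; the fingertips stand 14 mm ahead of it and the grasp point (between the pads) lies 5 mm behind it; z points along the fingers, y is the line along which they close (so a half turn about z gives the same grasp; the last joint's range is limited). The gripper opens to 85 mm and grips with 20 to 120 N. Pads are 22 mm wide; open, the fingers measure 114 mm over their backs; the gripper's body (76 mm by 85 mm) begins 54 mm behind the grasp point. The pads swing forward as they close: fully open they stand 13 mm farther back than shut.
Start: joints at [1.093, 0.628, 0.038, 1.517, -0.027, 0.996, -0.02], TCP at [0.26, -0.596, 0.222] pointing down, gripper open.
Joint ranges: [-3.06, 3.06], [-0.37, 2.12], [-1.25, 1.32], [0.18, 2.47], [-1.1, 4.24], [0.23, 1.98], [-2.94, 2.94]. Speed limits (rad/s): [2.57, 2.57, 3.14, 3.14, 3.14, 3.14, 3.14].

INTERFACE

Orientations are given as a unit quaternion [x, y, z, w].
In Python, from workcell import read_state, camera, hand_in, outline_of, tip_of gives the robot as it stands.
- The arm moves only by the tool drive_tool, never from a script. Its argument "targets" is text: rows parted by semicolons, each of 7 numbers parted by spaces: the shift along the tool's x, y, z scaled (see below), then the turn, a rotation vector about the tool's x, y, z scaled (see below), then the finger opening in mm, from 0 to 85.4. In form: tx ty tz ax ay az grip; .... A call has 1 to 20 rows; each row is the pose to reach, as a shift and turn from the pose commanded when the call began, along the tool's axes at that moment; what a row does not reach only later rows make up. The controller multiplies each number of a shift by 0.1 m and each number of a turn by 1.5 rad. A row lasts 1/10 s, in which the tool goes at most 50 mm and 8.59 degrees, less where a joint would pass 70% of its speed; a pose out of reach is approached as far as the arm can. A call with a number of a shift or a turn outside -1 to 1 is refused whole. A call with a gripper value outside its range is refused whole. The fingers move at their own pace and stop on an object; "force" is the grip in N (left out, the last holds). Time passes only in rows, so rows that repeat a pose let the fingers close. It gives the time, the measured TCP pose, the force, the opening and the grip force at its end, in the units of the state.
- read_state(): the state, without advancing time (a new reading comes with each control period).
- camera(name): name is "side" or "top"; returns a dict with "frame" (480x640x3 uint8, red, green, blue), "camera_matrix" (3x3 intrinsics, pixels), "xyz" and "rotation" of the camera in the world. Camera axes: x right, y up, looking along -z (the intrinsics and any distortion apply to the point x, -y, -z); pixel columns grow to the right and rows downward; lengths in m; the calibration is good to about 2 mm. A picture is of the moment at which its call begins. There is no depth.
- hand_in(): hands the job in; it is judged then, once.
Trained networks look in the newest picture that a camera, given by its name, has taken for a name from the list of things; names that differ only in an ending like _2 or _b are one class to them, and where a whole thing is asked for, a point or a joint stands for the part that bears it (a point fixed in the world has none). Each returns a list of dicts, best first, with "p" (0 to 1); they miss things now and then, are a little off and sometimes report something else, mostly with a low value. They report only what shows in the picture. A call takes as long as a camera call.
- outline_of(camera, target): "region" (480x640 bool, what is visible of it).
- tip_of(camera, target): "at" ([x, y, z] in m, in world coordinates, good to about 4 mm: a listed point, or the origin of a listed thing).
The state is a dict: "t": time; "joint_positions": joint angles; "qvel": joint speeds; "effort": joint torques, N m; "tool_pos": TCP position; "tool_rot": TCP orientation; "wrist_force": force on the tool from outside, world axes, zero at the start; "moment": the same for the moment, N m; "opening": opening from 0.0 (shut) to 1.0 (fully open); "grasp_force": force on a finger pad.
Only numpy, scipy, OpenCV 4.12 (cv2) and the standard library are available. Lean on these libraries where they do the work, as an engineer would, in place of code of your own. Each camera call takes 0.05 s, during which the arm holds its last target. There are 200 camera calls.

TASK

Clear the inspection platform: with your fingertips push the two LED modules marked with a red bar over the edge into the red tray, and the unmarked module with the yellow LEDs into the green tray on the opposite side. Only slide the modules along the platform, do not pick them up, and leave the amber bottle, the blue lens cup and the yellow multimeter where they are.

Things in the scene. Friction and masses are not known exactly. Their poses are not given: they have to be found in the camera images.
- platform: raised inspection platform, fixed: a flat block 260 by 260 by 40 mm high, aluminium with a dark blue-grey top without any rim. Origin at the centre of its underside, on the bench; x and y along its sides, top at z = 40 mm. The trays stand against its +y and -y sides. The modules lie in three rows at x of about -85, -30 and +25 mm (5 mm off at most), within 65 mm of the middle along y; which is in which row varies
- red_tray: red open tray, fixed to the bench against the platform's +y or -y side (which one varies); 200 mm (its x) by 110 mm (its y) by 36 mm high, walls and floor 4 mm thick. Origin at the centre of its underside; x and y axes parallel to the platform's. Its rim is 4 mm below the platform's top and its wall is 1 mm from the platform's side; its origin is at x = -30, y = +186 or -186 mm in the platform's frame
- green_tray: green open tray, fixed to the bench against the platform's +y or -y side (which one varies); 200 mm (its x) by 110 mm (its y) by 36 mm high, walls and floor 4 mm thick. Origin at the centre of its underside; x and y axes parallel to the platform's. Its rim is 4 mm below the platform's top and its wall is 1 mm from the platform's side; its origin is at x = -30, y = +186 or -186 mm in the platform's frame
- reject_a: rejected LED module: aluminium and white disc with a red bar and a small black square on top; 36 mm diameter, 12 mm high (flat round disc with an upright side), about 30 g; origin at the centre of its underside, z up through the disc. It starts lying face up, loose on the platform
- reject_b: second rejected LED module, the same as reject_a
- good: good LED module: aluminium and white disc with four yellow squares on top and no red bar; 36 mm diameter, 12 mm high (flat round disc with an upright side), about 30 g; origin at the centre of its underside, z up through the disc. It starts lying face up, loose on the platform
- bottle: amber bottle with a black cap, 30 mm diameter, 55 mm high, standing loose on the platform about 100 mm to +x of its origin; origin at the centre of its underside. Leave alone
- lens_cup: small blue open cup, 36 mm diameter, 30 mm high, standing loose on the platform about 100 mm to +x of its origin; origin at the centre of its underside. Leave alone
- meter: yellow handheld multimeter lying on the bench beyond the platform, 75 by 150 by 32 mm high; origin at the centre of its underside. Leave alone

How it is judged:
By the outcome, as a careful person would: the job done as asked, in the order asked, and still so for the second after the job is handed in, with the robot touching nothing.
It also fails if it takes over 53 s, if anything falls off the work surface, if the arm or the gripper's body presses on something with over 40 N, if the wrist force passes 120 N, or if a joint passes its speed limit or range.

## Working session

There is one attempt and no reset: what is moved stays moved. The work goes in short steps, Python scripts to look and compute and a tool call to move; the robot and the scene stay as the last step left them, time stands still between calls to the robot, and variables do not carry over. Pictures are saved under pics/ and viewed, at most 10 in all, crops included, and the job is handed in when it is done.

Besides the shell and the picture viewer there is one more tool, called after ">>>" in YAML: its name, and indented under it one key for each argument. drive_tool: Moves the arm, as the interface text tells. Shifts and turns lie within -1 to 1; 1 stands for 0.1 m of shift or 1.5 rad of turn. Its arguments: {"type":"object","properties":{"targets":{"type":"string"},"force":{"type":"number"}},"required":["targets"]}

```bash
mkdir -p pics; ls
python3 - <<'E'
from workcell import *
import cv2,numpy as np
s=read_state();print(s['t'],s['tool_pos'],s['tool_rot'],s['opening'])
for c in('top','side'):
    r=camera(c);cv2.imwrite(f'pics/{c}1.png',r['frame'][:,:,::-1])
    print(c,r['camera_matrix'],r['xyz'],r['rotation'],[k for k in r])
    for n in('platform','red_tray','green_tray','reject_a','good','bottle','lens_cup'):
        print(n,[(np.round(d['at'],3).tolist(),round(d['p'],2)) for d in tip_of(c,n)][:3])
print(read_state()['t'])
E
```

```text
pics
0.0 [ 0.25991645 -0.59505542  0.22079343] [ 9.78877309e-01  2.04446333e-01 -2.15888812e-04 -9.29461863e-04] 0.9981989595227738
top [[513.88896962   0.         329.72209924]
 [  0.         513.88896962 249.33797146]
 [  0.           0.           1.        ]] [5.66558803e-01 7.41655624e-04 7.69192915e-01] [ 0.03527778 -0.00814386 -0.6981975   0.71498909] ['frame', 'camera_matrix', 'xyz', 'rotation']
platform [([0.559, -0.043, -0.005], 0.86)]
red_tray [([0.542, -0.228, -0.001], 0.84)]
green_tray [([0.52, 0.146, 0.004], 0.81)]
reject_a [([0.531, -0.08, 0.037], 0.87), ([0.587, -0.013, 0.042], 0.68)]
good [([0.474, 0.016, 0.037], 0.68), ([0.747, -0.063, -0.002], 0.28)]
bottle [([0.669, -0.12, 0.042], 0.64)]
lens_cup [([0.663, 0.002, 0.04], 0.69), ([0.558, -0.043, -0.007], 0.47)]
side [[468.26377697   0.         322.04314735]
 [  0.         468.26377697 239.00961582]
 [  0.           0.           1.        ]] [0.3256408  0.43897181 0.63897894] [-0.11082287  0.33670103  0.88461226 -0.30300471] ['frame', 'camera_matrix', 'xyz', 'rotation']
platform [([0.565, -0.041, -0.0], 0.85), ([0.657, 0.006, 0.039], 0.57)]
red_tray [([0.541, -0.226, 0.003], 0.84)]
green_tray [([0.526, 0.148, 0.003], 0.73)]
reject_a [([0.531, -0.082, 0.035], 0.91), ([0.589, -0.016, 0.04], 0.65)]
good [([0.477, 0.017, 0.038], 0.9), ([0.523, 0.144, 0.001], 0.63)]
bottle [([0.675, -0.111, 0.039], 0.95)]
lens_cup [([0.658, 0.005, 0.039], 0.74)]
0.8
```

View pics/top1.png

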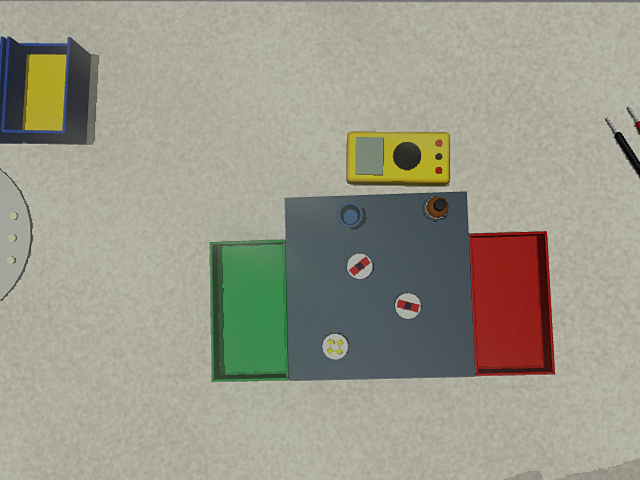

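View pics/side1.png

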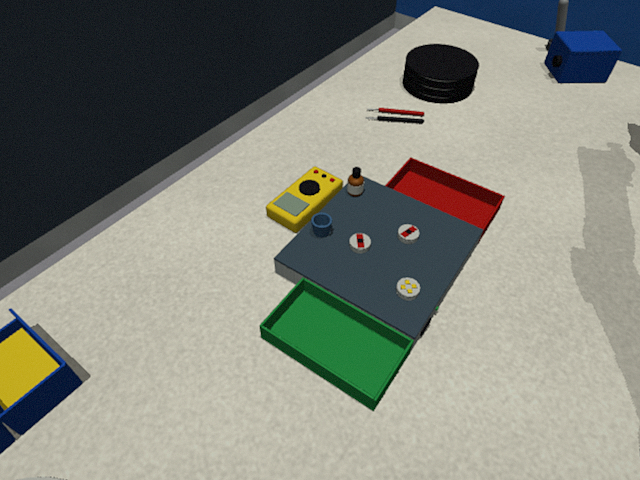

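The top view shows rejects at (360,266) and (408,306), and the good module at (335,346). The green tray is on the left (+y) and the red tray on the right (−y). The cup (350,215) and bottle (436,208) stand at the far edge. The side view agrees: rejects (360,242) and (408,233), good (408,288). Next I triangulate these and get the platform's yaw.

```bash
cat > h.py <<'E'
from workcell import *
import cv2,numpy as np
from scipy.spatial.transform import Rotation as R
def ray(r,p):
    K=r['camera_matrix'];d=np.array([(p[0]-K[0,2])/K[0,0],-(p[1]-K[1,2])/K[1,1],-1.])
    return np.array(r['xyz']),R.from_quat(r['rotation']).apply(d)
def onz(r,p,z):
    o,d=ray(r,p);return o+d*(z-o[2])/d[2]
def tri(rays):
    A=0;b=0
    for o,d in rays:
        d=d/np.linalg.norm(d);P=np.eye(3)-np.outer(d,d);A=A+P;b=b+P@o
    return np.linalg.solve(A,b)
def white(r):  # white disc faces, hull-filled
    f=r['frame'].astype(int);m=((f.min(2)>140)).astype(np.uint8)
    return m
E
python3 - <<'E'
from h import *
seeds={'rej1':((360,266),(360,242)),'rej2':((408,306),(408,233)),'good':((335,346),(408,288))}
v=[camera('top'),camera('side')]
for n,s in seeds.items():
    rs=[]
    for r,(x,y) in zip(v,s):
        w=r['frame'][y-17:y+18,x-17:x+18].astype(int)
        m=(w[:,:,0]>120).astype(np.uint8)
        k,l,st,_=cv2.connectedComponentsWithStats(m);b=1+st[1:,4].argmax()
        h=cv2.convexHull(cv2.findNonZero((l==b).astype(np.uint8)));e=cv2.fitEllipse(h)
        c=(e[0][0]+x-17,e[0][1]+y-17);rs.append(ray(r,c));print(n,np.round(c,1),np.round(e[1],1),np.round(onz(r,c,.052),4))
    print('  tri',np.round(tri(rs),4))
P=[]
for c,r in zip(('top','side'),v):
    g=outline_of(c,'platform')[0]['region'].astype(np.uint8)
    q=cv2.approxPolyDP(cv2.convexHull(cv2.findNonZero(g)),8,True)[:,0];print(c,q.tolist(),[np.round(onz(r,p,.04),3).tolist() for p in q])
for n in('bottle','lens_cup'):
    print(n,np.round(tip_of('side',n)[0]['at'],3))
print(read_state()['t'])
E
```

```text
rej1 [359.1 265.9] [24.9 25. ] [ 0.5882 -0.0127  0.052 ]
rej1 [359.8 240.8] [16.1 21.1] [ 0.5873 -0.0111  0.052 ]
  tri [ 0.5882 -0.0128  0.0498]
rej2 [407.4 305.7] [25.1 25.6] [ 0.5348 -0.0806  0.052 ]
rej2 [408.2 231.5] [15.4 21.1] [ 0.5342 -0.0792  0.052 ]
  tri [ 0.5348 -0.0807  0.0503]
good [334.7 346.2] [25.3 25.6] [0.4763 0.0186 0.052 ]
good [408.2 286.6] [18.8 23.5] [0.4752 0.0203 0.052 ]
  tri [0.4759 0.0186 0.0495]
top [[473, 375], [290, 380], [284, 199], [465, 192]] [[0.441, -0.174, 0.04], [0.426, 0.081, 0.04], [0.682, 0.097, 0.04], [0.697, -0.161, 0.04]]
side [[483, 230], [413, 348], [275, 271], [274, 257], [365, 176]] [[0.437, -0.174, 0.04], [0.418, 0.1, 0.04], [0.663, 0.117, 0.04], [0.684, 0.096, 0.04], [0.68, -0.165, 0.04]]
bottle [ 0.673 -0.111  0.036]
lens_cup [0.658 0.005 0.039]
1.1
```

Triangulated top faces sit at about 0.050 m (0.052 expected). The platform centre is near (0.5615, −0.039) with a yaw of about 3.2°, and the rows come out at +28, −29 and −82 mm, which fits the description. I'm setting out now, with the fingers narrowed to a 20 mm fork.

>>> drive_tool:
  targets: "0.4 -0.3 0.1 0 0 0 20; 0.7 -0.6 0.1 0 0 0 20; 1 -0.8 0.1 0 0 0 20; 1 -0.8 0.1 0 0 0 20"
  force: 30

```text
t: 1.5
tool_pos: [0.3243, -0.4767, 0.2118]
tool_rot: [0.978, 0.209, 0.002, -0.002]
wrist_force: [0.2, -0.0, 0.2]
opening: 0.33
grasp_force: 0.0
```

>>> drive_tool:
  targets: "0.4 -0.3 0.1 0 0 0 20; 0.7 -0.6 0.1 0 0 0 20; 1 -0.8 0.1 0 0 0 20"

```text
t: 1.8
tool_pos: [0.3794, -0.367, 0.2015]
tool_rot: [0.979, 0.204, -0.0, -0.001]
wrist_force: [1.5, -0.9, -0.0]
opening: 0.233
grasp_force: 0.0
```

>>> drive_tool:
  targets: "0.4 -0.3 0.1 0 0 0 20; 0.7 -0.6 0.1 0 0 0 20; 1 -0.8 0.1 0 0 0 20; 1 -0.8 0.1 0 0 0 20"

```text
t: 2.2
tool_pos: [0.4426, -0.2506, 0.1919]
tool_rot: [0.978, 0.209, 0.001, -0.001]
wrist_force: [0.3, 1.1, 0.8]
opening: 0.23
grasp_force: 0.0
```

>>> drive_tool:
  targets: "0.4 -0.3 0.1 0 0 0 20; 0.7 -0.6 0.1 0 0 0 20; 1 -0.8 0.1 0 0 0 20"

```text
t: 2.5
tool_pos: [0.4989, -0.1411, 0.1816]
tool_rot: [0.979, 0.204, -0.0, -0.0]
wrist_force: [1.0, 0.5, 0.2]
opening: 0.237
grasp_force: 0.0
```

>>> drive_tool:
  targets: "0.4 -0.3 0.1 0 0 -0.1 20; 0.7 -0.6 0.1 0 0 -0.2 20; 1 -0.8 0.1 0 0 -0.3 20; 1 -0.8 0.1 0 0 -0.4 20; 1 -0.8 0.1 0 0 -0.5 20; 1 -0.8 0.1 0 0 -0.6 20; 1 -0.8 0.1 0 0 -0.7 20; 1 -0.8 0.1 0 0 -0.8 20; 1 -0.8 0.1 0 0 -0.81 20; 1 -0.8 0.1 0 0 -0.81 20"

```text
t: 3.5
tool_pos: [0.5585, -0.0301, 0.1717]
tool_rot: [0.689, 0.725, 0.0, 0.0]
wrist_force: [-0.3, -0.6, 0.2]
opening: 0.237
grasp_force: 0.0
```

```bash
cat >> h.py <<'E'
def togo(x,y,z,yaw=3.2):
    s=read_state();r=R.from_quat(s['tool_rot'])
    print('t',s['t'],'pos',np.round(s['tool_pos'],4),'shift',np.round(r.inv().apply(np.array([x,y,z])-s['tool_pos'])*10,3))
    a=np.radians(yaw);T=R.from_matrix(np.array([[-np.sin(a),np.cos(a),0],[np.cos(a),np.sin(a),0],[0,0,-1]]).T.T)
    print('turn',np.round((r.inv()*T).as_rotvec()/1.5,3))
E
python3 -c "
from h import *
togo(.586,.0275,.1)"
```

```text
t 3.5 pos [ 0.5585 -0.0301  0.1717] shift [0.561 0.304 0.717]
turn [ 0.     0.    -0.003]
```

>>> drive_tool:
  targets: "0.3 0.15 0.3 0 0 0 20; 0.56 0.3 0.7 0 0 0 20; 0.56 0.3 0.95 0 0 0 20; 0.56 0.3 1 0 0 0 20; 0.56 0.3 1 0 0 0 20"

```text
t: 4.0
tool_pos: [0.5846, 0.0276, 0.0712]
tool_rot: [0.688, 0.726, -0.001, -0.0]
wrist_force: [-0.1, -0.7, 1.1]
opening: 0.231
grasp_force: 0.0
```

Run:
```python
from h import *
togo(.586,.0275,.06)
a=camera('side')['frame'][130:330,230:490];b=camera('top')['frame'][180:380,270:530]
cv2.imwrite('pics/c2.png',cv2.resize(np.vstack([a,b]),None,fx=1.5,fy=1.5,interpolation=3)[:,:,::-1])
```

```text
t 4.0 pos [0.5846 0.0276 0.0712] shift [-0.002  0.015  0.112]
turn [-0.001  0.001 -0.001]
```

View pics/c2.png

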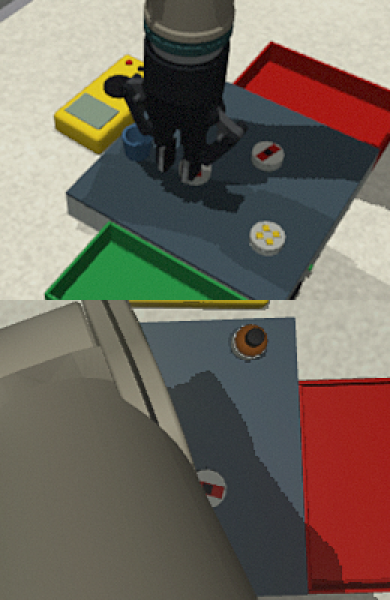

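The crop shows the fork just behind the nearer reject, straddling its row. The cup stands left of it, clear of the fingers, and the path to the red tray is free. Lowering in small steps with a force check.

>>> drive_tool:
  targets: "0 0.02 0.05 0 0 0 20; 0 0.02 0.1 0 0 0 20; 0 0.02 0.12 0 0 0 20; 0 0.02 0.12 0 0 0 20"

```text
t: 4.5
tool_pos: [0.5869, 0.0285, 0.0596]
tool_rot: [0.687, 0.727, -0.0, -0.0]
wrist_force: [-0.3, 1.1, -0.0]
opening: 0.235
grasp_force: 0.0
```

>>> drive_tool:
  targets: "-0.05 0 0.02 0 0 0 20; -0.1 0 0.02 0 0 0 20; -0.2 0 0.02 0 0 0 20; -0.3 0 0.02 0 0 0 20; -0.4 0 0.02 0 0 0 20; -0.5 0 0.02 0 0 0 20; -0.6 0 0.02 0 0 0 20; -0.7 0 0.02 0 0 0 20; -0.8 0 0.02 0 0 0 20; -0.9 0 0.02 0 0 0 20; -1 0 0.02 0 0 0 20"

```text
t: 5.6
tool_pos: [0.5928, -0.072, 0.0577]
tool_rot: [0.687, 0.727, 0.0, 0.0]
wrist_force: [-0.7, 0.0, 0.2]
opening: 0.232
grasp_force: 0.0
```

Run:
```python
from h import *
togo(.5615+.028*.998+.146*.056,-.039+.028*.056-.146*.998,.058)
a=camera('side')['frame'][130:330,230:530]
cv2.imwrite('pics/c3.png',cv2.resize(a,None,fx=2,fy=2,interpolation=3)[:,:,::-1])
```

```text
t 5.6 pos [ 0.5928 -0.072   0.0577] shift [-1.113 -0.014 -0.003]
turn [ 0. -0.  0.]
```

View pics/c3.png

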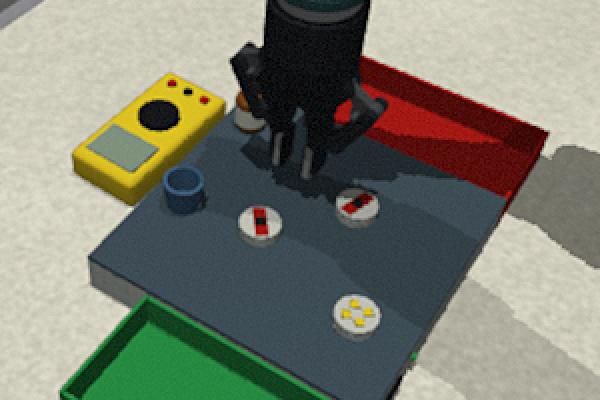

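The crop shows reject 1 still at its old place (260,225 in the crop), so the tips passed over it. With a 20 mm opening they stand higher than assumed, above 0.052 m. This spot on the platform is clear, so I'll feel for the top from here.

>>> drive_tool:
  targets: "0 0 0.04 0 0 0 20; 0 0 0.08 0 0 0 20; 0 0 0.08 0 0 0 20"

```text
t: 5.95
tool_pos: [0.5921, -0.0702, 0.0489]
tool_rot: [0.687, 0.727, -0.0, -0.001]
wrist_force: [-0.4, -0.0, 0.3]
opening: 0.23
grasp_force: 0.0
```

>>> drive_tool:
  targets: "0 0 0.02 0 0 0 20; 0 0 0.02 0 0 0 20"

```text
t: 6.15
tool_pos: [0.5926, -0.0706, 0.0475]
tool_rot: [0.687, 0.727, -0.0, -0.0]
wrist_force: [0.0, 0.5, -0.3]
opening: 0.235
grasp_force: 0.0
```

>>> drive_tool:
  targets: "0 0 0.02 0 0 0 20; 0 0 0.02 0 0 0 20"

```text
t: 6.35
tool_pos: [0.5926, -0.071, 0.0455]
tool_rot: [0.687, 0.727, -0.0, -0.0]
wrist_force: [0.4, -0.3, 0.1]
opening: 0.237
grasp_force: 0.0
```

Run:
```python
from h import *
s=read_state();print(s['t'],s['tool_pos'],s['wrist_force'],s['effort'])
r=camera('side');a=r['frame'][175:245,330:430]
p=np.array(s['tool_pos']);q=R.from_quat(s['tool_rot'])
K=r['camera_matrix']
a=cv2.resize(a,None,fx=6,fy=6,interpolation=3)[:,:,::-1].copy()
for y in(-.012,.012):
  for z,c in((.04,(0,255,0)),(.05,(255,255,0)),(.06,(255,0,255))):
    w=p+q.apply([-.011,y,0]);w[2]=z
    d=R.from_quat(r['rotation']).inv().apply(w-r['xyz']);u=K[0,2]-K[0,0]*d[0]/d[2];v=K[1,2]+K[1,1]*d[1]/d[2]
    cv2.circle(a,(int((u-330)*6),int((v-175)*6)),3,c,-1)
cv2.imwrite('pics/c4.png',a)
```

```text
6.35 [ 0.59259589 -0.07101411  0.04551501] [ 0.38498403 -0.27154251  0.14667378] [-7.79049215e-02 -5.67862344e+01 -3.27654585e+00 -1.21695980e+01
  1.29595181e-02 -4.15714702e-02 -6.35991441e-03]
```

View pics/c4.png

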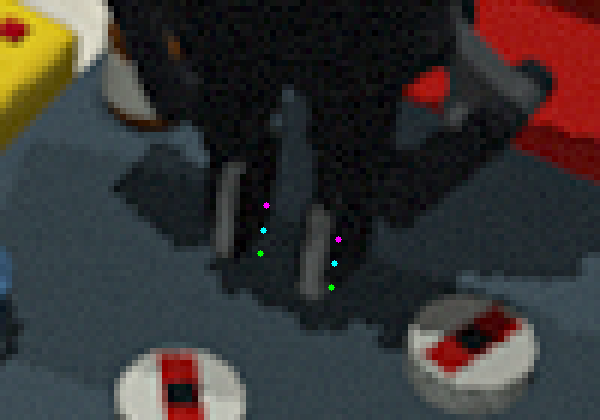

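Run:
```python
from h import *
s=read_state();r=camera('side')
p=np.array(s['tool_pos']);q=R.from_quat(s['tool_rot']);K=r['camera_matrix']
for x in(.011,-.011):
 for y in(-.0245,-.01,.01,.0245):
  o=[]
  for z in(.04,.05):
    w=p+q.apply([x,y,0]);w[2]=z
    d=R.from_quat(r['rotation']).inv().apply(w-r['xyz']);o.append([round((K[0,2]-K[0,0]*d[0]/d[2]-330)*6),round((K[1,2]+K[1,1]*d[1]/d[2]-175)*6)])
  print(x,y,o)
```

```text
0.011 -0.0245 [[331, 350], [335, 327]]
0.011 -0.01 [[288, 329], [291, 306]]
0.011 0.01 [[228, 301], [231, 277]]
0.011 0.0245 [[186, 280], [188, 256]]
-0.011 -0.0245 [[368, 305], [372, 281]]
-0.011 -0.01 [[325, 284], [329, 261]]
-0.011 0.01 [[266, 256], [269, 233]]
-0.011 0.0245 [[224, 236], [227, 213]]
```

>>> drive_tool:
  targets: "0 0 0.01 0 0 0 20; 0 0 0.02 0 0 0 20; 0 0 0.02 0 0 0 20"

```text
t: 6.75
tool_pos: [0.5926, -0.0711, 0.0436]
tool_rot: [0.687, 0.727, -0.0, -0.0]
wrist_force: [-0.1, 0.6, 0.3]
opening: 0.238
grasp_force: 0.0
```

>>> drive_tool:
  targets: "0 0 0.01 0 0 0 20; 0 0 0.02 0 0 0 20"

```text
t: 6.95
tool_pos: [0.5928, -0.0711, 0.0417]
tool_rot: [0.687, 0.727, 0.0, 0.0]
wrist_force: [0.5, 0.0, 0.6]
opening: 0.233
grasp_force: 0.0
```

>>> drive_tool:
  targets: "0 0 0.01 0 0 0 20; 0 0 0.02 0 0 0 20"

```text
t: 7.15
tool_pos: [0.5927, -0.0711, 0.0396]
tool_rot: [0.687, 0.727, 0.0, -0.0]
wrist_force: [-0.4, 0.5, 0.3]
opening: 0.232
grasp_force: 0.0
```

Run:
```python
from h import *
r=camera('side');a=r['frame'][150:260,310:460]
cv2.imwrite('pics/c5.png',cv2.convertScaleAbs(cv2.resize(a,None,fx=5,fy=5,interpolation=3)[:,:,::-1],alpha=2.5))
```

```text
(no output)
```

View pics/c5.png

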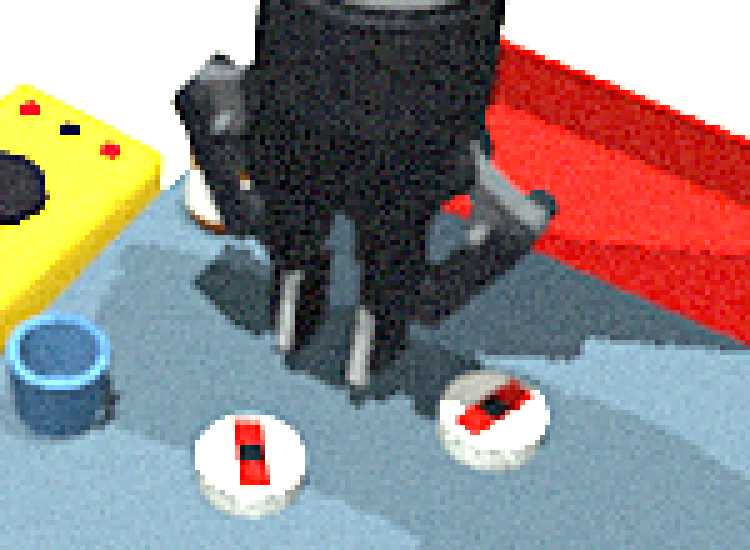

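The brightened crop shows the pad ends at (285,350) and (357,385) in the crop. By the calibration they still hang a few millimetres over the top, so I'll keep lowering with force checks.

>>> drive_tool:
  targets: "0 0 0.01 0 0 0 20; 0 0 0.02 0 0 0 20; 0 0 0.03 0 0 0 20"

```text
t: 7.5
tool_pos: [0.5927, -0.0711, 0.0367]
tool_rot: [0.687, 0.727, 0.0, 0.0]
wrist_force: [0.7, 0.2, -0.6]
opening: 0.24
grasp_force: 0.0
```

>>> drive_tool:
  targets: "0 0 0.01 0 0 0 20; 0 0 0.02 0 0 0 20; 0 0 0.03 0 0 0 20"

```text
t: 7.8
tool_pos: [0.5927, -0.0711, 0.0336]
tool_rot: [0.687, 0.727, -0.0, 0.0]
wrist_force: [0.7, -0.3, 0.5]
opening: 0.236
grasp_force: 0.0
```

Run:
```python
from h import *
r=camera('side');s=read_state();print(s['tool_pos'],s['wrist_force'])
p=np.array([.5927,-.0711,.0396]);q=R.from_quat(s['tool_rot'])
n=q.apply([1,0,0])
for name,px in(('tipL',(367,220)),('tipR',(381.4,227)),('knuckL',(345,169)),('knuckLlow',(352,190)),('knuckR',(421,191)),('knuckRlow',(417,194)),('bodyL',(361.5,155)),('bodyR',(410,155))):
  for x in(-.011,0,.011):
    o,d=ray(r,px);c=p+n*x;w=o+d*(((c-o)@n)/(d@n));print(name,x,np.round(q.inv().apply(w-p)*1000,1),end=' | ')
  print()
print('bottle',np.round(q.inv().apply(np.array([.673,-.113,.04])-p)*1000,1),'cup',np.round(q.inv().apply(np.array([.66,.004,.04])-p)*1000,1))
for c in('top','side'):
  for b in('bottle','lens_cup'): print([(c,b,np.round(d['at'],3),round(d['p'],2)) for d in tip_of(c,b)[:1]])
```

```text
[ 0.59263803 -0.07111975  0.03349727] [-0.1492043  -0.30290932 -0.19324872]
tipL -0.011 [-11.   23.9  13.8] | tipL 0 [-0.  18.5  1.2] | tipL 0.011 [ 11.   13.1 -11.4] | 
tipR -0.011 [-11.   -6.1  14. ] | tipR 0 [ -0.  -10.9   1.4] | tipR 0.011 [ 11.  -15.6 -11.2] | 
knuckL -0.011 [-11.   76.3 -80.5] | knuckL 0 [ -0.   69.9 -91.2] | knuckL 0.011 [  11.    63.4 -101.9] | 
knuckLlow -0.011 [-11.   59.6 -41. ] | knuckLlow 0 [ -0.   53.5 -52.4] | knuckLlow 0.011 [ 11.   47.4 -63.9] | 
knuckR -0.011 [ -11.   -63.2 -103.3] | knuckR 0 [  -0.   -66.8 -113.5] | knuckR 0.011 [  11.   -70.4 -123.7] | 
knuckRlow -0.011 [-11.  -57.9 -94.1] | knuckRlow 0 [  -0.   -61.6 -104.5] | knuckRlow 0.011 [  11.   -65.3 -114.8] | 
bodyL -0.011 [ -11.    47.  -123.8] | bodyL 0 [  -0.    41.1 -133.6] | bodyL 0.011 [  11.    35.3 -143.3] | 
bodyR -0.011 [ -11.   -34.4 -160.7] | bodyR 0 [  -0.   -38.6 -169.7] | bodyR 0.011 [  11.   -42.8 -178.7] | 
bottle [-46.3  77.8  -0.4] cup [71.2 71.4 -0.4]
[('top', 'bottle', array([ 0.665, -0.118,  0.039]), 0.55)]
[]
[('side', 'bottle', array([ 0.674, -0.113,  0.037]), 0.59)]
[('side', 'lens_cup', array([0.656, 0.003, 0.039]), 0.59)]
```

By symmetry the tips sit about 10 mm behind the TCP at this opening, so they are now about 4 mm over the top, which is the right pushing height. I'll push reject 2 first, in the middle row. That leaves room for reject 1 to pass farther from the bottle.

>>> drive_tool:
  targets: "0 0 -0.2 0 0 0 20; 0 0 -0.37 0 0 0 20; 0.2 -0.3 -0.37 0 0 0 20; 0.34 -0.58 -0.37 0 0 0 20; 0.34 -0.58 -0.2 0 0 0 20; 0.34 -0.58 -0.02 0 0 0 20; 0.34 -0.58 0 0 0 0 20; 0.34 -0.58 0 0 0 0 20"

```text
t: 8.85
tool_pos: [0.5328, -0.0404, 0.0336]
tool_rot: [0.687, 0.727, -0.0, -0.0]
wrist_force: [0.4, 0.7, 0.5]
opening: 0.234
grasp_force: 0.0
```

>>> drive_tool:
  targets: "-0.05 0 0 0 0 0 20; -0.1 0 0 0 0 0 20; -0.2 0 0 0 0 0 20; -0.3 0 0 0 0 0 20; -0.4 0 0 0 0 0 20; -0.5 0 0 0 0 0 20"

```text
t: 9.45
tool_pos: [0.5357, -0.0917, 0.0338]
tool_rot: [0.687, 0.726, -0.0, 0.0]
wrist_force: [-0.0, 0.0, 0.5]
opening: 0.235
grasp_force: 0.2
```

```bash
cat >> h.py <<'E'
O=np.array([.5615,-.039]);a_=np.radians(3.2);X=np.array([np.cos(a_),np.sin(a_)]);Y=np.array([-np.sin(a_),np.cos(a_)])
def plat(p): d=np.array(p[:2])-O;return np.round([d@X*1000,d@Y*1000],1)
E
python3 - <<'E'
from h import *
s=read_state();print(s['tool_pos'],s['wrist_force'],'tool in platform',plat(s['tool_pos']))
r=camera('side')
for n in('reject_a','good'): print(n,[(plat(d['at']),round(d['p'],2)) for d in tip_of('side',n)])
a=r['frame'][130:330,230:530]
cv2.imwrite('pics/c6.png',cv2.convertScaleAbs(cv2.resize(a,None,fx=2,fy=2,interpolation=3)[:,:,::-1],alpha=1.6))
E
```

```text
[ 0.53573117 -0.09170393  0.03380739] [-0.02083388  0.02230063  0.46238768] tool in platform [-28.7 -51.2]
reject_a [(array([-32.5, -77.9]), 0.63)]
good []
```

View pics/c6.png

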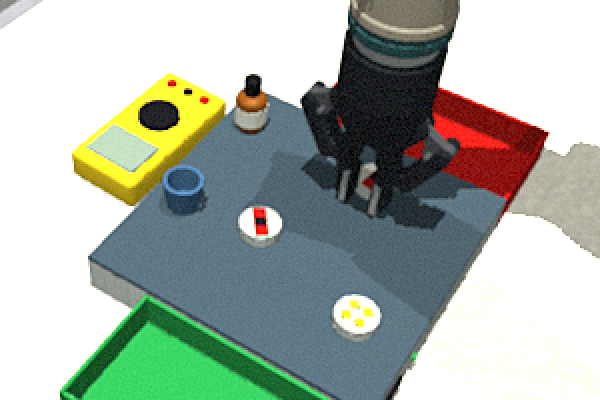

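The crop shows reject 2 moving ahead of the fork at about (368,180), nested between the tips, with everything else in place. Pushing it on over the edge.

>>> drive_tool:
  targets: "-0.05 0 0 0 0 0 20; -0.15 0 0 0 0 0 20; -0.25 0 0 0 0 0 20; -0.35 0 0 0 0 0 20; -0.45 0 0 0 0 0 20; -0.55 0 0 0 0 0 20; -0.65 0 0 0 0 0 20; -0.75 0 0 0 0 0 20; -0.85 0 0 0 0 0 20; -0.95 0 0 0 0 0 20; -1 0 0 0 0 0 20; -1 0 0 0 0 0 20"

```text
t: 10.8
tool_pos: [0.5412, -0.1914, 0.0336]
tool_rot: [0.688, 0.726, -0.0, 0.0]
wrist_force: [0.1, -0.0, 0.2]
opening: 0.233
grasp_force: 0.0
```

Run:
```python
from h import *
s=read_state();print(s['tool_pos'],s['wrist_force'],'tool in platform',plat(s['tool_pos']))
for c in('side','top'):
  r=camera(c)
  for n in('reject_a','good'): print(c,n,[(plat(d['at']),round(d['at'][2],3),round(d['p'],2)) for d in tip_of(c,n)])
```

```text
[ 0.54117116 -0.19136196  0.03364715] [ 9.57764885e-02 -4.76548704e-05  1.88373868e-01] tool in platform [ -28.8 -151. ]
side reject_a [(array([27.7, 21.2]), 0.038, 0.69), (array([ -31.8, -170.7]), 0.014, 0.48)]
side good [(array([-78.4,  60.6]), 0.037, 0.94)]
top reject_a [(array([30. , 24.3]), 0.039, 0.71), (array([ -33.2, -165.4]), 0.012, 0.59)]
top good [(array([-1.5,  0.5]), -0.006, 0.73), (array([-82.5,  65.2]), 0.038, 0.67)]
```

>>> drive_tool:
  targets: "0 0 -0.2 0 0 0 20; 0 0 -0.4 0 0 0 20; 0.4 0.1 -0.42 0 0 0 20; 0.8 0.3 -0.42 0 0 0 20; 1 0.3 -0.42 0 0 0 20"

```text
t: 11.6
tool_pos: [0.5688, -0.083, 0.0766]
tool_rot: [0.685, 0.728, 0.003, 0.001]
wrist_force: [-0.1, 1.2, -0.4]
opening: 0.235
grasp_force: 0.0
```

>>> drive_tool:
  targets: "0.4 0.1 0 0 0 0 20; 0.8 0.2 0 0 0 0 20; 1 0.27 0 0 0 0 20; 1 0.27 0 0 0 0 20"

```text
t: 12.0
tool_pos: [0.5878, 0.0189, 0.0761]
tool_rot: [0.684, 0.729, 0.002, -0.001]
wrist_force: [0.1, 1.0, -0.2]
opening: 0.234
grasp_force: 0.0
```

Run:
```python
from h import *
s=read_state();print(s['t'],s['tool_pos'],'tool in platform',plat(s['tool_pos']))
for c in('side','top'):
  r=camera(c)
  for n in('reject_a','lens_cup'): print(c,n,[(plat(d['at']),round(d['at'][2],3),round(d['p'],2)) for d in tip_of(c,n)])
a=r['frame'][180:400,440:600]
b=camera('side')['frame'][130:240,380:520];b=cv2.resize(b,(560,440));a=cv2.resize(a,(320,440))
cv2.imwrite('pics/c7.png',cv2.convertScaleAbs(np.hstack([a,b[:,:480]])[:,:,::-1],alpha=1.5))
```

```text
12.0 [0.58783754 0.01885183 0.07606092] tool in platform [29.5 56.3]
side reject_a [(array([28.2, 24.4]), 0.038, 0.77), (array([ -31.3, -167.6]), 0.014, 0.67)]
side lens_cup [(array([100.7,  39.4]), 0.04, 0.96), (array([ -30.9, -185.4]), 0.003, 0.33)]
top reject_a [(array([ -32.3, -167.8]), 0.013, 0.57)]
top lens_cup [(array([181.4, -37.2]), -0.004, 0.74)]
```

View pics/c7.png

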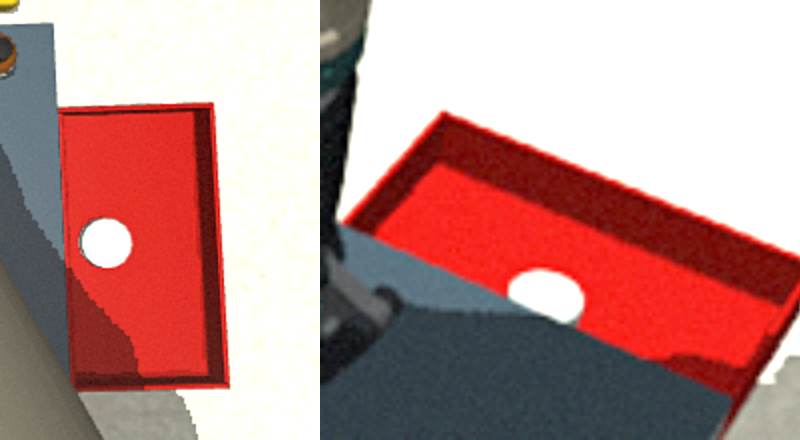

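The crops show reject 2 lying flat in the red tray, turned over (left crop about (105,243)), with nothing else disturbed. Now reject 1.

>>> drive_tool:
  targets: "0.1 -0.03 0 0 0 0 20; 0.1 -0.03 0.2 0 0 0 20; 0.1 -0.03 0.4 0 0 0 20; 0.1 -0.03 0.42 0 0 0 20; 0.1 -0.03 0.42 0 0 0 20"

```text
t: 12.85
tool_pos: [0.5829, 0.0229, 0.0335]
tool_rot: [0.687, 0.727, -0.0, -0.0]
wrist_force: [-0.3, -0.1, -0.1]
opening: 0.23
grasp_force: 0.0
```

>>> drive_tool:
  targets: "-0.05 0 0 0 0 0 20; -0.1 0 0 0 0 0 20; -0.2 0 0 0 0 0 20; -0.3 0 0 0 0 0 20; -0.4 -0.03 0 0 0 0 20; -0.5 -0.06 0 0 0 0 20; -0.6 -0.1 0 0 0 0 20; -0.7 -0.13 0 0 0 0 20; -0.7 -0.13 0 0 0 0 20"

```text
t: 13.75
tool_pos: [0.5736, -0.0508, 0.0336]
tool_rot: [0.688, 0.726, -0.001, 0.0]
wrist_force: [0.0, 0.5, -0.1]
opening: 0.231
grasp_force: 0.0
```

Run:
```python
from h import *
s=read_state();print(s['t'],s['tool_pos'],'tool in platform',plat(s['tool_pos']))
for c in('side','top'):
  r=camera(c)
  for n in('reject_a','lens_cup','bottle'): print(c,n,[(plat(d['at']),round(d['at'][2],3),round(d['p'],2)) for d in tip_of(c,n)])
```

```text
13.75 [ 0.57355575 -0.05078968  0.03356738] tool in platform [ 11.4 -12.4]
side reject_a [(array([ 13.1, -40.1]), 0.038, 0.38), (array([100.4,  37.9]), 0.041, 0.27)]
side lens_cup [(array([101.2,  35.2]), 0.043, 0.63)]
side bottle []
top reject_a []
top lens_cup [(array([99.1, 35.5]), 0.036, 0.67)]
top bottle [(array([100.5, -87.1]), 0.041, 0.66)]
```

>>> drive_tool:
  targets: "-0.05 0 0 0 0 0 20; -0.15 0 0 0 0 0 20; -0.25 0 0 0 0 0 20; -0.35 0 0 0 0 0 20; -0.45 0.02 0 0 0 0 20; -0.5 0.02 0 0 0 0 20"

```text
t: 14.75
tool_pos: [0.5796, -0.1001, 0.0337]
tool_rot: [0.688, 0.726, -0.0, 0.0]
wrist_force: [-0.3, 0.3, 0.5]
opening: 0.237
grasp_force: 0.0
```

>>> drive_tool:
  targets: "-0.05 0 0 0 0 0 20; -0.15 0 0 0 0 0 20; -0.25 0 0 0 0 0 20; -0.35 0 0 0 0 0 20; -0.45 0 0 0 0 0 20; -0.55 0 0 0 0 0 20; -0.65 0 0 0 0 0 20; -0.75 0 0 0 0 0 20; -0.85 0 0 0 0 0 20; -0.9 0 0 0 0 0 20; -0.9 0 0 0 0 0 20"

```text
t: 15.85
tool_pos: [0.5841, -0.189, 0.0337]
tool_rot: [0.688, 0.726, -0.0, 0.0]
wrist_force: [-0.4, -0.3, -0.6]
opening: 0.233
grasp_force: 0.0
```

Run:
```python
from h import *
s=read_state();print(s['t'],s['tool_pos'],'tool in platform',plat(s['tool_pos']))
for c in('side','top'):
  r=camera(c)
  for n in('reject_a','bottle','good'): print(c,n,[(plat(d['at']),round(d['at'][2],3),round(d['p'],2)) for d in tip_of(c,n)])
```

```text
15.85 [ 0.58409837 -0.1890453   0.03365005] tool in platform [  14.2 -151.1]
side reject_a [(array([  14.6, -165.6]), 0.012, 0.71), (array([ -33.7, -170.3]), 0.017, 0.6)]
side bottle [(array([108.6, -78.4]), 0.037, 0.83)]
side good [(array([-81.7,  61.7]), 0.041, 0.6)]
top reject_a [(array([ -31.5, -168.6]), 0.012, 0.44), (array([  12. , -164.5]), 0.018, 0.36)]
top bottle [(array([103.4, -86.1]), 0.042, 0.73)]
top good [(array([-82.7,  63.1]), 0.039, 0.69)]
```

Both rejects are in the red tray. Going round to the −y side of the good module.

>>> drive_tool:
  targets: "0 0 -0.2 0 0 0 20; 0 0 -0.4 0 0 0 20; 0.4 -0.2 -0.42 0 0 0 20; 0.8 -0.4 -0.42 0 0 0 20; 1 -0.5 -0.42 0 0 0 20"

```text
t: 16.75
tool_pos: [0.5266, -0.0868, 0.0761]
tool_rot: [0.686, 0.728, 0.0, -0.001]
wrist_force: [0.2, -0.0, 1.0]
opening: 0.235
grasp_force: 0.0
```

>>> drive_tool:
  targets: "0.4 -0.2 0 0 0 0 20; 0.7 -0.46 0 0 0 0 20; 0.7 -0.46 0 0 0 0 20; 0.7 -0.46 0 0 0 0 20"

```text
t: 17.15
tool_pos: [0.4788, -0.0226, 0.076]
tool_rot: [0.686, 0.727, 0.0, 0.0]
wrist_force: [-0.6, -0.5, 0.0]
opening: 0.232
grasp_force: 0.0
```

Run:
```python
from h import *
s=read_state();print(s['t'],s['tool_pos'],'tool in platform',plat(s['tool_pos']))
c='side';camera(c);print([(plat(d['at']),round(d['p'],2)) for d in tip_of(c,'good')])
q=O+X*-.082+Y*.020;togo(*q,.0335)
```

```text
17.15 [ 0.47884466 -0.02261783  0.07603972] tool in platform [-81.6  21. ]
[(array([-81. ,  59.4]), 0.59)]
t 17.25 pos [ 0.4801 -0.0242  0.0759] shift [ 0.007 -0.016  0.424]
turn [ 0.001  0.    -0.001]
```

>>> drive_tool:
  targets: "0 0 0.2 0 0 0 20; 0 0 0.4 0 0 0 20; 0 0 0.42 0 0 0 20; 0 0 0.42 0 0 0 20; 0.05 0 0.42 0 0 0 20; 0.1 0 0.42 0 0 0 20; 0.2 0 0.42 0 0 0 20; 0.3 0 0.42 0 0 0 20; 0.4 0.01 0.42 0 0 0 20; 0.4 0.01 0.42 0 0 0 20"

```text
t: 18.25
tool_pos: [0.478, 0.0192, 0.0339]
tool_rot: [0.686, 0.728, 0.001, -0.0]
wrist_force: [0.8, -0.7, 0.5]
opening: 0.233
grasp_force: 0.0
```

Run:
```python
from h import *
s=read_state();print(s['t'],s['tool_pos'],s['wrist_force'],'tool in platform',plat(s['tool_pos']))
for c in('side','top'):
  camera(c);print([(plat(d['at']),round(d['p'],2)) for d in tip_of(c,'good')])
```

```text
18.25 [0.47799306 0.01915814 0.03394749] [ 0.8312966  -0.65063754  0.53076107] tool in platform [-80.1  62.7]
[(array([-78.4,  87.9]), 0.55)]
[(array([-82.6,  89.9]), 0.37)]
```

>>> drive_tool:
  targets: "0.05 0 0 0 0 0 20; 0.15 0 0 0 0 0 20; 0.25 0 0 0 0 0 20; 0.35 0 0 0 0 0 20; 0.45 0 0 0 0 0 20; 0.55 0 0 0 0 0 20; 0.65 0 0 0 0 0 20; 0.75 0 0 0 0 0 20; 0.85 0 0 0 0 0 20; 0.9 0 0 0 0 0 20; 0.9 0 0 0 0 0 20"

```text
t: 19.55
tool_pos: [0.4726, 0.1075, 0.0337]
tool_rot: [0.687, 0.727, 0.0, -0.0]
wrist_force: [0.4, 0.4, 0.0]
opening: 0.236
grasp_force: 0.0
```

>>> drive_tool:
  targets: "0 0 -0.2 0 0 0 20; 0 0 -0.5 0 0 0 20; 0 0 -0.9 0 0 0 20; 0 0 -1 0 0 0 20; 0 0 -1 0 0 0 20"

```text
t: 20.05
tool_pos: [0.4738, 0.106, 0.1352]
tool_rot: [0.688, 0.726, 0.001, 0.001]
wrist_force: [0.1, -0.7, 0.4]
opening: 0.235
grasp_force: 0.0
```

Run:
```python
from h import *
s=read_state();print(s['t'],s['tool_pos'],'tool in platform',plat(s['tool_pos']))
for c in('side','top'):
  r=camera(c)
  for n in('reject_a','bottle','lens_cup','good','meter'): print(c,n,[(plat(d['at']),round(d['at'][2],3),round(d['p'],2)) for d in tip_of(c,n)])
a=camera('side')['frame'][140:420,200:520];b=r['frame'][120:400,200:560]
cv2.imwrite('pics/c8.png',cv2.convertScaleAbs(cv2.resize(np.hstack([a,b]),None,fx=1.17,fy=1.17)[:,:,::-1],alpha=1.5))
```

```text
20.05 [0.47384677 0.10603615 0.13521944] tool in platform [-79.4 149.7]
side reject_a [(array([ -32.2, -171. ]), 0.013, 0.58)]
side bottle [(array([105.6, -79. ]), 0.038, 0.91)]
side lens_cup [(array([101.6,  37.4]), 0.039, 0.78), (array([-26.7, 184.6]), 0.002, 0.54)]
side good [(array([-77.3, 167. ]), 0.015, 0.82)]
side meter [(array([182.2, -39.6]), 0.001, 0.58)]
top reject_a [(array([ -31.6, -164.8]), 0.013, 0.82), (array([  14.8, -166. ]), 0.015, 0.64)]
top bottle [(array([100.6, -85.1]), 0.044, 0.8)]
top lens_cup [(array([98.1, 32. ]), 0.038, 0.73)]
top good [(array([-80.7, 167.2]), 0.019, 0.49)]
top meter [(array([184.3, -35.2]), -0.005, 0.73), (array([96.9, 33. ]), 0.039, 0.54)]
```

View pics/c8.png

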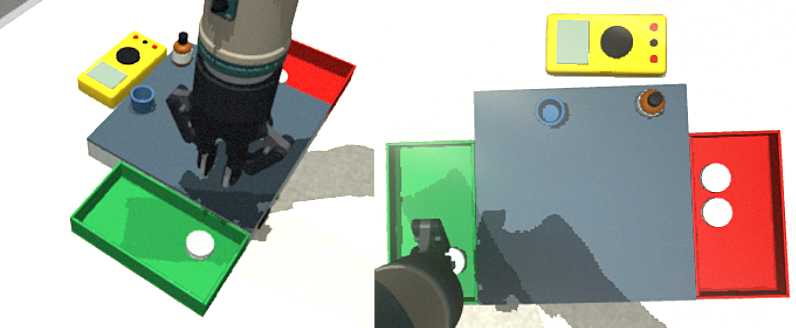

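The picture shows both rejects in the red tray at (716,178) and (717,212) and the good module in the green tray at (200,245). The bottle, cup and meter are where they were, and the arm is clear.

```bash
python3 -c "
from workcell import *
print(hand_in())"
```

```text
the job is handed in; nothing more can be done
None
```

Job handed in at about 20 s of the 53 s limit: both red-bar modules are in the red tray and the yellow-LED module is in the green tray (all three turned over as they dropped in), with the bottle, lens cup and multimeter left where they were.

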